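# Close and lock the fume extractor's filter hatch

### The job

Close up the fume extractor on the repair bench: take the blue screwdriver off the grille and lay it (do not drop it) inside the grey tray, swing the open hatch down until it is fully shut, and only then turn both red quarter-turn latches a quarter turn over the hatch until each drops into its locked detent and stays there. Do not shift the bottle, the little jar on the extractor's deck or the fan part.

Things in the scene. Friction and masses are not known exactly. Their poses are not given: they have to be found in the camera images.
- unit: Fume extractor: white box 250 (its x) x 270 (its y) x 90 mm high, fixed to the bench. Origin at the centre of its underside, z up; its -x side faces the robot at zero yaw (yaw up to 0.35 rad either way). Its flat top, the deck, holds a flush black grille (x -68..68, y -66..60 mm) that the hatch closes over.
- deck (a point): Centre of the extractor's flat top, 90 mm above the bench; axes as the extractor's.
- hatch (a joint): Angle of the aluminium hatch with the yellow label: 0 = shut, flat on the deck; pi/2 = upright; it starts leaning back past upright (1.7 to 2.15 rad) at the extractor's +y side. Hinge line: along the extractor's x at its y = +66 mm, at deck height. The hinge is stiff (0.22 N m, 2 to 4 N at the free edge) and holds the hatch where it is left: push it over from behind, then press it flat.
- hatch_edge (a point): Middle of the hatch's free edge, half-way through its thickness. The hatch is a plate 144 mm along the extractor's x, 134 mm from hinge to free edge, 8 mm thick. When shut it covers the extractor's y -68..66 mm and its top is 8 mm above the deck.
- latch_near (a joint): Angle of the red lever latch at the extractor's -x end of the hatch's free edge: 0 = unlocked, lever pointing to the extractor's -x; pi/2 = locked, pointing to +y over the hatch. Starts at 0 to 0.3, turns clockwise seen from above. Near 80 to 90 degrees a spring drops it 5 mm down into its detent, where it is caught (it cannot turn back; end stop 1.62 rad). Takes under 6 N at the tab.
- latch_far (a joint): The same for the mirror-image red latch at the extractor's +x end: 0 = lever pointing to +x, pi/2 = locked, pointing to +y over the hatch; turns counter-clockwise seen from above.
- latch_near_pivot (a point): Axis of the near latch at deck height (extractor's x = -55, y = -87 mm). Hub radius 12 mm. The lever is a bar 12 mm wide that reaches 45 mm from this axis, its underside 14 mm and top 23 mm above the deck (5 mm lower when locked, still just clear of the hatch).
- latch_far_pivot (a point): The same for the far latch (extractor's x = +55, y = -87 mm).
- latch_near_tab (a point): Middle of the near lever's upright tab, 12 x 12 mm and 18 mm tall, 39 mm from the axis; its top is 41 mm and this point 32 mm above the deck while unlocked.
- latch_far_tab (a point): The same for the far lever.
- driver_grip (a point): Centre of the blue handle (85 x 18 x 18 mm, square section) of a screwdriver of 60 g lying on the grille; its own x axis runs along the handle to the blade. It lies roughly along the extractor's y, blade to the hatch's hinge.
- driver_tip (a point): Tip of the screwdriver's thin steel blade, 84.5 mm from the handle's centre along its x axis.
- tray: Grey open tray fixed to the bench on the left or the right of the extractor, outside 200 (its x) x 130 (its y) x 30 mm high, walls 4 mm, floor 4 mm. Origin at the centre of its underside.
- bottle_mid (a point): Bystander: middle of a round bottle, radius 27 mm, 130 mm high, standing on the bench on the side opposite to the tray.
- pot_mid (a point): Bystander: middle of a little amber glass jar, radius 15 mm, 30 mm high, standing on the extractor's deck between the two latches.
- fan_mid (a point): Bystander: middle of a loose black laptop fan, 70 x 65 x 10 mm, lying on the bench at the left of the extractor (+y), beyond tray or bottle.
Not all that is in view belongs to the job. There is more than one size of the part that bears driver_grip; the job needs the middle-sized.

How it is judged (in metres and radians):
On the way, in this order (a step that is already met when the one before it is completed fails the run):
1. the screwdriver lies released inside the tray (x of driver_grip in the frame of tray between -0.096 and 0.096 m and y of driver_grip in the frame of tray between -0.061 and 0.061 m and height (world z) of each of driver_grip, driver_tip below 0.028 m and x of driver_tip in the frame of tray between -0.1 and 0.1 m and y of driver_tip in the frame of tray between -0.065 and 0.065 m and linear speed of driver below 0.02 m/s and contact force between the fingers and driver below 0.1 N), for 0.2 s.
2. the hatch is fully shut (within 0.05 rad) (value of joint hatch below 0.05 rad), for 0.2 s.
3. both latches have dropped into the locked detent (turned beyond 1.4 rad and dropped at least 2.5 mm) (value of joint each of latch_near, latch_far above 1.4 rad and z of each of latch_near_tab, latch_far_tab in the frame of deck below 0.0295 m), for 0.2 s.
At the end, for the whole second after the job is handed in: Screwdriver at rest, wholly inside the tray (handle centre and blade tip within the walls and under 28 mm above the bench) and released; hatch shut within 0.05 rad; both latches at rest in their locked detent, turned beyond 1.4 rad (80 degrees) with the lever dropped by at least 2.5 mm (all of step 1 and all of step 3 and value of joint hatch below 0.05 rad and velocity of joint each of latch_near, latch_far below 0.1 rad/s); the robot touches nothing.
It fails at once if a latch is turned beyond 0.8 rad while the hatch is open by more than 0.15 rad (value of joint hatch above 0.15 rad and value of joint any of latch_near, latch_far above 0.8 rad).
It fails at once if the bottle, the jar or the fan is shifted by more than 20 mm (distance of any of bottle_mid, pot_mid, fan_mid from where it was at the start of the episode above 0.02 m).
It fails at once if the screwdriver is dropped (falls freely faster than 0.8 m/s, about 35 mm) (linear speed of driver above 0.8 m/s and contact force between the fingers and driver below 0.05 N).
It also fails if it takes over 72 s, if anything falls off the work surface, if the arm or the gripper's body presses on something with over 40 N, if the wrist force passes 120 N, or if a joint passes its speed limit or range.

### The arm

A 6-joint arm with a two-finger parallel gripper is mounted at the origin on the work surface. World frame = base frame: x ahead of the robot, y to its left, z up, the work surface at z = 0. Lengths are in mm, angles in rad, forces in N, time in s.
With the tool pointing down it reaches from about 350 to 975 mm from the base axis. Payload 7.1 kg.
Tool frame: the origin (TCP) lies between the finger pads; the fingertips stand 19 mm ahead of it and the grasp point (between the pads) is the TCP; z points along the fingers, y is the line along which they close (so a half turn about z gives the same grasp; the last joint's range is limited). The gripper opens to 88 mm and grips with 3 to 60 N. Pads are 20 mm wide; open, the fingers measure 115 mm over their backs; the gripper's body (75 mm by 178 mm) begins 61 mm behind the grasp point.
Start: joints at [-1.328, 0.423, 1.63, -0, 1.089, -0.019], TCP at [161.781, -603.682, 241.675] pointing down, gripper open.
Joint ranges: [-3, 3], [-0.9, 2.11], [0.09, 2.58], [-1.31, 4.45], [0.11, 2.69], [-2.54, 2.54]. Speed limits (rad/s): [2.39, 2.39, 3.01, 3.14, 3.14, 3.14].

### API

Orientations are given as a rotation vector (axis times angle).
In Python, from workcell import ctrl gives the robot as it stands.
- The arm moves only by the tool arm_command, never from a script. Its argument "series" is a list of rows, each an object with "linear": the shift along the tool's x, y, z in m, a list of three; "turn": the turn about the tool's z in rad. A call has 1 to 10 rows; each row shifts and turns the commanded pose from where the row before left it, along the tool's axes as they then stand; what a row does not reach is not made up. A row lasts 1/10 s, in which the tool goes at most 50 mm and 8.59 degrees, less where a joint would pass 70% of its speed; a pose out of reach is approached as far as the arm can. A call with a gripper value outside its range is refused whole. "jaw" is the opening, from -1 (shut) to 1 (fully open), set as the call begins (left out, the last holds). The fingers move at their own pace and stop on an object; the grip force is fixed at half the most. Time passes only in rows, so rows that do not move let the fingers close. It gives the time, the measured TCP pose, the force, the opening and the grip force at its end, in the units of the state.
- ctrl.get_obs(): the state, without advancing time (a new reading comes with each control period).
- ctrl.get_image(name): name is "scene" or "side" or "wrist"; returns a dict with "frame" (420x560x3 uint8, blue, green, red), "fx", "fy", "cx", "cy" (pixels), "rvec" (rotation vector, rad) and "tvec" (3), from world to camera coordinates, as OpenCV has them. Camera axes: x right, y down, z forward; pixel columns grow to the right and rows downward; lengths in mm; the calibration is good to about 2 mm. A picture is of the moment at which its call begins. There is no depth.
- ctrl.close_job(): hands the job in; it is judged then, once.
The state is a dict: "t": time; "qpos": joint angles; "qvel": joint speeds; "joint_torque": joint torques, N m; "ee_pos": TCP position; "orientation": TCP orientation; "ft_force": force on the tool from outside, world axes, zero at the start; "moment": the same for the moment, N m; "width": finger opening in mm; "grasp_force": force on a finger pad.
Only numpy, scipy, OpenCV 4.12 (cv2) and the standard library are available. Lean on these libraries where they do the work, as an engineer would, in place of code of your own. Each camera call takes 0.05 s, during which the arm holds its last target. There are 200 camera calls.

## Working session

There is one attempt and no reset: what is moved stays moved. The work goes in short steps, Python scripts to look and compute and a tool call to move; the robot and the scene stay as the last step left them, time stands still between calls to the robot, and variables do not carry over. Pictures are saved under pics/ and viewed, at most 10 in all, crops included, and the job is handed in when it is done.

Besides the shell and the picture viewer there is one more tool, called after "Emit:" as name(argument=value, ...), one argument or row to a line, values as JSON. arm_command: Moves the arm, as the interface text tells. Its arguments: {"type":"object","properties":{"series":{"type":"array"},"jaw":{"type":"number"}},"required":["series"]}

```bash
mkdir -p pics; python3 - <<'E'
from workcell import ctrl
import cv2,pickle
d={}
for n in ("scene","side","wrist"):
    im=ctrl.get_image(n); d[n]=im; cv2.imwrite(f"pics/a_{n}.png",im["frame"]); print(n,im["fx"],im["cx"],im["cy"],im["rvec"],im["tvec"])
pickle.dump(d,open("a.pkl","wb"))
o=ctrl.get_obs();print(o)
E
```

```text
scene 405.9463496073959 290.6608764873077 217.4693823502004 [ 1.90797176  1.4124863  -0.64543329] [-170.10701541 -283.13764012 1512.36095707]
side 400.75421432252887 282.4530097345469 207.2295063842286 [ 0.56532407 -2.70707776  1.09143444] [518.49297375 218.92069283 830.76722201]
wrist 346.53963375544106 278.83014020940493 209.44017734975498 [-2.33324111  1.79204959  0.22033771] [-623.76841351  -28.46255064  389.19384673]
{'t': 0.15, 'qpos': array([-1.32798446e+00,  4.23636691e-01,  1.63047751e+00, -2.20734257e-05,
        1.08858148e+00, -1.89938804e-02]), 'qvel': array([ 0.00058822, -0.00195059, -0.00288352, -0.00089399, -0.00112563,
        0.00065241]), 'joint_torque': array([-4.35710781e-04, -5.44983888e+01, -2.73920113e+01,  6.44200668e-02,
        2.05044629e-02, -7.00293822e-05]), 'ee_pos': array([ 161.695887  , -603.321384  ,  241.11263595]), 'orientation': array([-3.11362790e+00, -4.09943188e-01,  2.23932804e-04]), 'ft_force': array([-0.54815239, -0.1766879 ,  0.15535651]), 'moment': array([-0.00776353,  0.01332883,  0.00612216]), 'grasp_force': 0.0, 'width': 87.93129813174045}
```

View pics/a_scene.png

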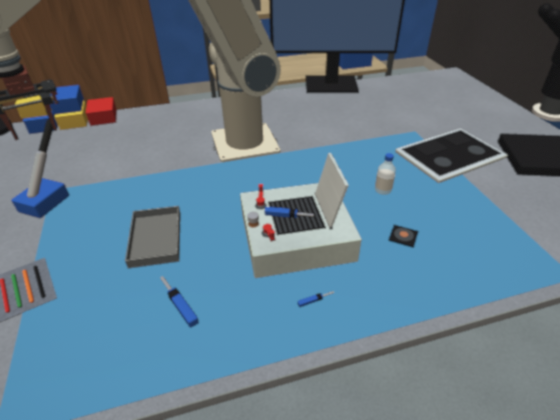

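View pics/a_side.png

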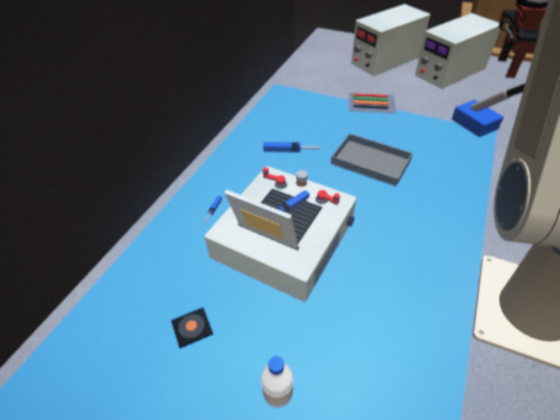

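Candidates for the driver, in scene-image pixels: on the grille (280,212), a large one on the bench (180,303) and a small one on the bench (315,299). I choose the one on the grille, and a close crop will confirm its size. The tray is on the right at (155,236), the bottle on the left at (385,175), and the hatch leans back around (333,190).

```bash
python3 - <<'E'
import pickle,cv2,numpy as np
d=pickle.load(open("a.pkl","rb"))
def up(f,x0,y0,x1,y1,s):
    c=cv2.resize(f[y0:y1,x0:x1],None,fx=s,fy=s,interpolation=cv2.INTER_CUBIC)
    for x in range((x0//10+1)*10,x1,10): cv2.putText(c,str(x) if x%20==0 else '',(int((x-x0)*s)-8,8),0,.35,(0,255,255),1); cv2.line(c,(int((x-x0)*s),10),(int((x-x0)*s),14),(0,255,255),1)
    for y in range((y0//10+1)*10,y1,10): cv2.putText(c,str(y),(0,int((y-y0)*s)+4),0,.35,(0,255,255),1)
    return c
cv2.imwrite("pics/b1.png",up(d["scene"]["frame"],232,150,362,275,6)[:600,:800][:, :780])
cv2.imwrite("pics/b2.png",up(d["side"]["frame"],200,160,365,295,4.4))
E
```

```text
(no output)
```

View pics/b1.png

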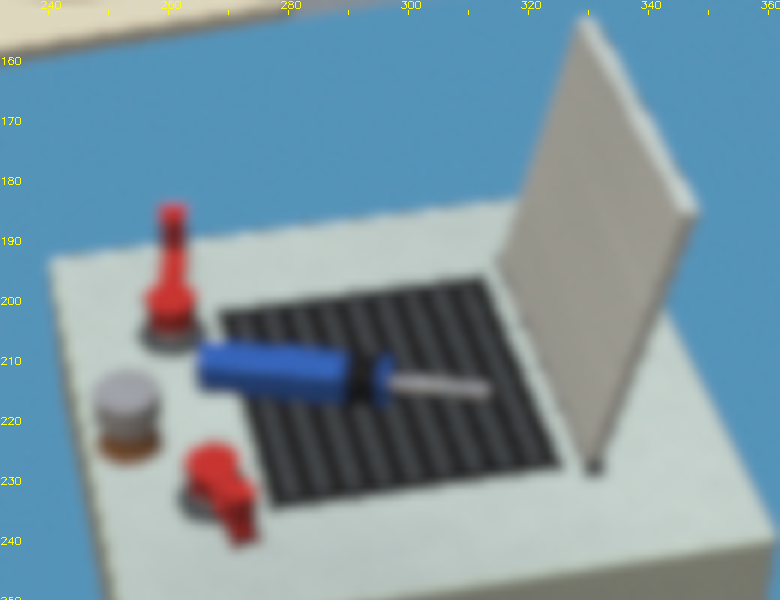

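View pics/b2.png

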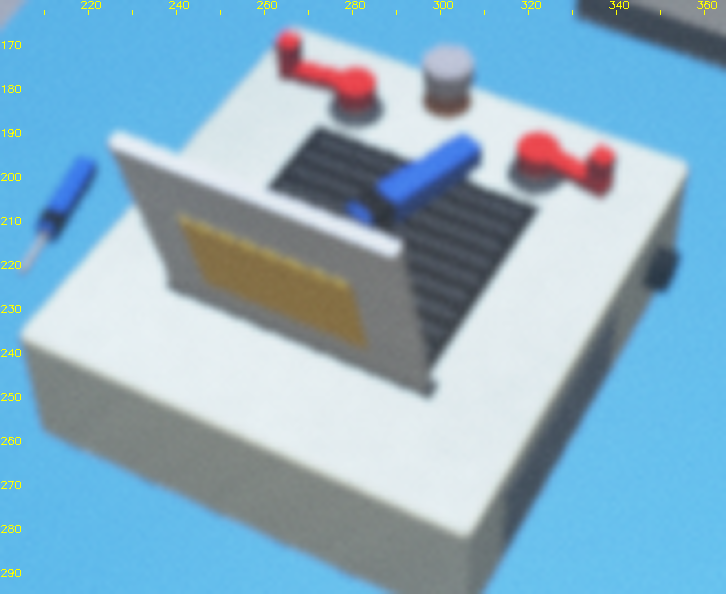

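```bash
cat > h.py <<'E'
import pickle,cv2,numpy as np
from scipy.optimize import least_squares
from scipy.spatial.transform import Rotation as R
def proj(im,P): return cv2.projectPoints(np.float64(P).reshape(-1,1,3),np.array(im["rvec"]),np.array(im["tvec"]),np.array([[im["fx"],0,im["cx"]],[0,im["fy"],im["cy"]],[0,0,1.]]),None)[0].reshape(-1,2)
def ray(im,px,z):
    Rm=cv2.Rodrigues(np.array(im["rvec"]))[0];c=-Rm.T@np.array(im["tvec"])
    d=Rm.T@np.array([(px[0]-im["cx"])/im["fx"],(px[1]-im["cy"])/im["fy"],1]);return c+d*(z-c[2])/d[2]
def W(p,P):
    P=np.atleast_2d(np.float64(P));c,s=np.cos(p[2]),np.sin(p[2]);return np.c_[p[0]+c*P[:,0]-s*P[:,1],p[1]+s*P[:,0]+c*P[:,1],P[:,2]]
E
python3 - <<'E'
from h import *
d=pickle.load(open("a.pkl","rb"));S,D=d["scene"],d["side"]
np.set_printoptions(precision=2,suppress=True)
A=[((-125,-135,90),(240.3,193)),((125,135,90),(361.2,240)),((-68,-66,90),(268.3,202)),((-68,60,90),(313.2,196.2)),((68,60,90),(325.7,227.7)),((68,-66,90),(277.8,234.7))]
B=[((-125,-135,90),(356.4,197)),((125,135,90),(204.5,235.7)),((-125,135,90),(306.4,281.8)),((125,-135,90),(264.8,166.4)),((68,-66,90),(272.3,189.1)),((-68,-66,90),(322.3,207))]
def fit(A,B,x0):
    f=lambda p:np.r_[(proj(S,W(p,[a[0] for a in A]))-[a[1] for a in A]).ravel(),(proj(D,W(p,[a[0] for a in B]))-[a[1] for a in B]).ravel()]
    r=least_squares(f,x0,loss="soft_l1");print(r.x,"\n",f(r.x).reshape(-1,2).T);return r.x
print("unit");u=fit(A,B,[550,0,0.])
print("tray");c=[(-100,-65,30),(-100,65,30),(100,65,30),(100,-65,30)]
ts=[(130,210),(180,207),(181,258),(128,264)];td=[(411,154),(399,182),(332,162),(342,137)]
t=fit(list(zip(c,ts)),list(zip(c,td)),[550,-350,0.])
def hp(a,x,t,l=134): # l from hinge; t thickness above bottom face
    return (x,66-l*np.cos(a)+t*np.sin(a)*1,90+l*np.sin(a)+t*np.cos(a))
Hs=[((-72,0),(328.3,155)),((72,0),(345.3,184.7)),((-72,8),(330.3,152.5)),((72,8),(348.3,185))]
Hd=[((72,8),(200+108/4.4,160+145/4.4)),((-72,8),(200+398/4.4,160+258/4.4)),((72,0),(200+120/4.4,160+130/4.4)),((-72,0),(200+402/4.4,160+240/4.4))]
f=lambda a:np.r_[(proj(S,W(u,[hp(a[0],*k[0]) for k in Hs]))-[k[1] for k in Hs]).ravel(),(proj(D,W(u,[hp(a[0],*k[0]) for k in Hd]))-[k[1] for k in Hd]).ravel()]
r=least_squares(f,[1.9]);print("hatch",r.x,"\n",f(r.x).reshape(-1,2).T)
b=(ray(S,(265.3,212),99)+ray(D,(308,195.2),99))/2;print("butt",ray(S,(265.3,212),99),ray(D,(308,195.2),99),"tip",ray(S,(314,215),99))
def inv(P):return W([0,0,-u[2]],P-np.r_[u[:2],0])[0]
for n,p in(("near S",ray(S,(260.7,184.5),131)),("near D",ray(D,(336.8,194.1),131)),("far D",ray(D,(265.9,168.6),131)),("far S",ray(S,(272,235.8),122)),("pot S",ray(S,(253.3,217),110)),("tip",ray(S,(314,215),99)),("butt",b)): print(n,p,"unit:",inv(p))
print("bottle",ray(S,(385,190),0),ray(D,(277,395),30),"fan",ray(S,(404,236),10))
E
```

```text
unit
[552.68  27.08  -0.08] 
 [[-0.34  1.54 -0.42 -0.26  0.9  -0.52  0.18 -1.8  -0.51  0.7  -0.92  0.11]
 [-1.29 -1.68 -1.08 -1.3  -0.38 -0.1  -0.53  0.   -0.12 -1.59 -1.04 -0.13]]
tray
[ 440.56 -338.55   -0.06] 
 [[ 2.76 -0.85  0.58  0.52 -0.09 -0.84 -2.65  3.89]
 [ 0.76 -2.9  -5.98 -3.27 -1.94 -3.   -3.93 -3.05]]
hatch [1.8] 
 [[-0.19  0.27  0.68  0.42 -0.67 -1.18 -1.24 -0.1 ]
 [-3.13 -0.36 -0.36 -0.45 -0.83 -0.96 -0.54 -0.31]]
butt [533.08 -53.53  99.  ] [521.05 -47.29  99.  ] tip [581.12  63.    99.  ]
near S [455.83 -45.23 131.  ] unit: [-90.51 -80.1  131.  ]
near D [452.06 -44.77 131.  ] unit: [-94.31 -79.95 131.  ]
far D [636.12 -61.9  131.  ] unit: [ 90.55 -81.74 131.  ]
far S [648.24 -65.72 122.  ] unit: [102.94 -84.54 122.  ]
pot S [555.99 -89.93 110.  ] unit: [  13.02 -116.32  110.  ]
tip [581.12  63.    99.  ] unit: [25.36 38.16 99.  ]
butt [527.07 -50.41  99.  ] unit: [-19.09 -79.35  99.  ]
bottle [423.51 360.99   0.  ] [413.  370.1  30. ] fan [639.24 307.11  10.  ]
```

```bash
cat >> h.py <<'E'
def go(tgt,yaw=None,o=None,plan_from=None):
    """tool-frame shift (mm) and turn from measured pose to world target, tool down"""
    from workcell import ctrl
    o=o or ctrl.get_obs();Rm=R.from_rotvec(o["orientation"]).as_matrix()
    y0=np.arctan2(Rm[1,0],Rm[0,0]);s=Rm.T@(np.array(tgt)-o["ee_pos"])
    tr=0 if yaw is None else -((yaw-y0+np.pi)%(2*np.pi)-np.pi)
    print("shift mm",s.round(1),"turn(after)",round(tr,3),"yaw now",round(y0,3),"tilt",Rm[:,2].round(3))
E
python3 - <<'E'
from h import *
d=pickle.load(open("a.pkl","rb"));w=d["wrist"]
Rm=cv2.Rodrigues(np.array(w["rvec"]))[0];c=-Rm.T@np.array(w["tvec"])
from workcell import ctrl
o=ctrl.get_obs();T=R.from_rotvec(o["orientation"]).as_matrix()
print("cam in tool",T.T@(c-o["ee_pos"]),"\n",T.T@Rm.T)
go([161.7,-603,400]);go([480,10,400],1.2)
# tray segmentation
for n in("scene","side"):
    f=d[n]["frame"].astype(int);m=((f.max(2)-f.min(2)<45)&(f.max(2)<140)).astype(np.uint8)
    k,l,st,ce=cv2.connectedComponentsWithStats(m);px={"scene":(155,236),"side":(372,160)}[n]
    i=l[px[1],px[0]];print(n,i,st[i]);h=cv2.findContours((l==i).astype(np.uint8),0,2)[0][0]
    h=cv2.convexHull(h);print(cv2.approxPolyDP(h,4,True).reshape(-1,2).tolist())
E
```

```text
cam in tool [  65.17416886   -0.3389426  -142.55714094] 
 [[-1.11587452e-03 -9.70697646e-01 -2.40301548e-01]
 [ 9.99999283e-01 -9.78925650e-04 -6.89271026e-04]
 [ 4.33836413e-04 -2.40302145e-01  9.70698043e-01]]
shift mm [ 1.000e-01 -5.000e-01 -1.589e+02] turn(after) 0 yaw now 0.262 tilt [-0.     0.001 -1.   ]
shift mm [ 466.2 -510.2 -158.3] turn(after) -0.938 yaw now 0.262 tilt [-0.     0.001 -1.   ]
scene 19 [ 125  206   55   62 2839]
[[177, 206], [178, 260], [128, 267], [133, 212]]
side 0 [     0      0    560    420 140056]
[[558, 223], [559, 216]]
```

Emit:
arm_command(
  series=[
    {"linear":[0.0,0.0,-0.04],"turn":0},
    {"linear":[0.0,0.0,-0.04],"turn":0},
    {"linear":[0.02,-0.02,-0.03],"turn":0},
    {"linear":[0.028,-0.028,-0.02],"turn":0},
    {"linear":[0.028,-0.028,-0.02],"turn":0},
    {"linear":[0.03,-0.03,-0.01],"turn":0},
    {"linear":[0.03,-0.03,0],"turn":0},
    {"linear":[0.03,-0.03,0],"turn":0},
    {"linear":[0.03,-0.03,0],"turn":0},
    {"linear":[0.03,-0.03,0],"turn":0},
  ],
  jaw=1,
)

```text
t: 1.15
ee_pos: [322.0, -325.2, 401.6]
orientation: [-3.115, -0.409, -0.0]
ft_force: [1.0, 0.4, 0.5]
width: 87.5
grasp_force: 0.0
```

```bash
python3 -c "
from h import *
go([560,55,400],1.2)"
```

```text
shift mm [ 328.2 -305.8    1.6] turn(after) -0.939 yaw now 0.261 tilt [ 0.  0. -1.]
```

Emit:
arm_command(
  series=[
    {"linear":[0.035,-0.032,0],"turn":0},
    {"linear":[0.035,-0.032,0],"turn":0},
    {"linear":[0.035,-0.032,0],"turn":0},
    {"linear":[0.035,-0.032,0],"turn":0},
    {"linear":[0.035,-0.032,0],"turn":0},
    {"linear":[0.035,-0.032,0],"turn":0},
    {"linear":[0.035,-0.032,0],"turn":0},
    {"linear":[0.035,-0.032,0],"turn":0},
    {"linear":[0.035,-0.032,0],"turn":0},
    {"linear":[0.013,-0.018,0],"turn":0},
  ],
)

```text
t: 2.15
ee_pos: [560.7, 56.6, 401.1]
orientation: [-3.114, -0.414, 0.0]
ft_force: [-0.3, -0.3, 0.1]
width: 88.0
grasp_force: 0.0
```

Emit:
arm_command(
  series=[
    {"linear":[0,0,0],"turn":-0.14},
    {"linear":[0,0,0],"turn":-0.14},
    {"linear":[0,0,0],"turn":-0.14},
    {"linear":[0,0,0],"turn":-0.14},
    {"linear":[0,0,0],"turn":-0.14},
    {"linear":[0,0,0],"turn":-0.14},
    {"linear":[0,0,0],"turn":-0.1},
    {"linear":[0,0,0],"turn":0},
    {"linear":[0,0,0],"turn":0},
  ],
)

```text
t: 3.05
ee_pos: [559.1, 53.6, 401.5]
orientation: [-2.594, -1.772, 0.001]
ft_force: [0.1, 0.9, -0.1]
width: 87.6
grasp_force: 0.0
```

```bash
python3 - <<'E'
from h import *
from workcell import ctrl
w=ctrl.get_image("wrist");pickle.dump(w,open("w1.pkl","wb"));print(ctrl.get_obs()["qpos"])
cv2.imwrite("pics/w1.png",cv2.resize(w["frame"],(800,600),interpolation=cv2.INTER_CUBIC))
E
```

```text
[7.43124782e-02 1.82937857e-01 1.59147638e+00 1.78367809e-05
 1.36755028e+00 4.45819895e-01]
```

View pics/w1.png

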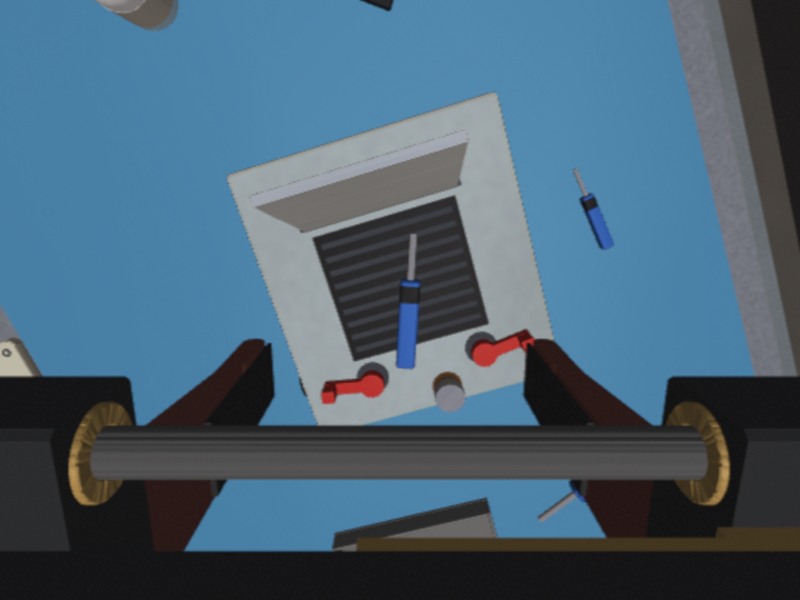

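The wrist image, in 800x600 px, shows:
- **Driver:** the one on the grille has its butt at (406,368) and its tip at (413,234). Its 127 mm length matches the middle size. The bench driver at (595,215) is smaller.
- **Latches:** near tab at (328,392) and far tab at (525,340).
- **Jar:** at (449,397).
- **Hatch:** its edge runs (252,197)–(467,135).

```bash
python3 - <<'E'
from h import *
np.set_printoptions(precision=1,suppress=True)
d=pickle.load(open("a.pkl","rb"));S,D=d["scene"],d["side"];w=pickle.load(open("w1.pkl","rb"))
q=lambda x,y:np.array([(x+.5)/800*560-.5,(y+.5)/600*420-.5])
s1=lambda p:np.array(p)-.4
A=[((-125,-135,90),(240.3,193)),((125,135,90),(361.2,240)),((-68,-66,90),(268.3,202)),((-68,60,90),(313.2,196.2)),((68,60,90),(325.7,227.7)),((68,-66,90),(277.8,234.7))]
B=[((-125,-135,90),(356.4,197)),((125,135,90),(204.5,235.7)),((-125,135,90),(306.4,281.8)),((125,-135,90),(264.8,166.4)),((68,-66,90),(272.3,189.1)),((-68,-66,90),(322.3,207))]
C=[((-125,135,90),(228,176)),((125,135,90),(496,93)),((-68,60,90),(314,238)),((68,60,90),(455,197)),((68,-66,90),(489,322)),((-68,-66,90),(355,361))]
def res(p,im,L,g): return (proj(im,W(p,[a[0] for a in L]))-[g(a[1]) for a in L])
qq=lambda a:q(*a)
r=least_squares(lambda p:res(p,w,C,qq).ravel(),[552,27,-.08]);u=r.x;print("unit wrist only",u[:2],u[2].round(4),"\n",res(u,w,C,qq).T)
r2=least_squares(lambda p:np.r_[res(p,w,C,qq).ravel(),res(p,S,A,s1).ravel(),res(p,D,B,s1).ravel()],u,loss="soft_l1");print("all",r2.x[:2],r2.x[2].round(4))
def inv(P):return W([0,0,-u[2]],P-np.r_[u[:2],0])[0]
for n,px,z in(("tip",(413,234),99),("blade0",(411,281),99),("htop0",(410,281),108),("butt",(406,367),108),("nearhub",(373,377),114),("neartab",(327,388),131),("farhub",(484,349),114),("fartab",(527,336),131),("jar",(449,395),120),("hatch-",(252,197),220),("hatch+",(467,135),220)):
    P=ray(w,q(*px),z);print(n,P,inv(P))
# tray
c=[(-100,-65,30),(-100,65,30),(100,65,30),(100,-65,30)]
ts=[(131,211),(179,207),(180,258),(128,264)];td=[(411,154),(399,182),(332,162),(342,137)]
f=lambda p,z=30:(proj(S,W(p,[(a[0],a[1],z) for a in c]))-ts).ravel()
for z in(30,0): r=least_squares(f,[440,-340,0],args=(z,));print("tray S",z,r.x,r.cost)
print([ray(S,k,30)for k in ts],[ray(D,k,30) for k in td])
E
```

```text
unit wrist only [552.   26.3] -0.0858 
 [[-2.1  1.6 -0.8  0.9  0.7 -0.3]
 [-0.  -1.6  0.5 -0.8  1.9  1. ]]
all [552.4  26.4] -0.0841
tip [576.6  63.5  99. ] [21.3 39.1 99. ]
blade0 [559.5  24.   99. ] [ 7.6 -1.7 99. ]
htop0 [559.1  26.1 108. ] [  7.1   0.4 108. ]
butt [526.  -49.5 108. ] [-19.4 -77.8 108. ]
nearhub [494.6 -45.3 114. ] [-51.1 -76.3 114. ]
neartab [455.5 -33.7 131. ] [-91.  -68.1 131. ]
farhub [599.8 -56.9 114. ] [ 54.7 -78.8 114. ]
fartab [638.1 -52.4 131. ] [ 92.5 -71.1 131. ]
jar [554.7 -85.3 120. ] [  12.2 -111.   120. ]
hatch- [490.5 137.2 220. ] [-70.8 105.2 220. ]
hatch+ [631.6 122.6 220. ] [ 71.  102.8 220. ]
tray S 30 [ 452.7 -341.6   -0.1] 6.53361266733799
tray S 0 [ 419.  -346.4   -0.1] 12.678085571230385
[array([ 336.4, -402.1,   30. ]), array([ 358.1, -269.2,   30. ]), array([ 564.5, -285.6,   30. ]), array([ 547.6, -410.8,   30. ])] [array([ 334.7, -388.5,   30. ]), array([ 340. , -256.6,   30. ]), array([ 531.7, -266.1,   30. ]), array([ 542.5, -390. ,   30. ])]
```

```bash
cat >> h.py <<'E'
def handle(z=106):
    from workcell import ctrl
    w=ctrl.get_image("wrist");f=cv2.cvtColor(w["frame"],cv2.COLOR_BGR2HSV)
    m=cv2.inRange(f,(108,150,60),(125,255,255));k,l,st,ce=cv2.connectedComponentsWithStats(m)
    for i in np.argsort(-st[1:,4])[:4]+1:
        (c,s,a)=cv2.minAreaRect(np.argwhere(l==i)[:,::-1].astype(np.float32));b=cv2.boxPoints((c,s,a))
        P=np.array([ray(w,k,z) for k in b]);c0=ray(w,c,z)
        e=P[1]-P[0] if np.linalg.norm(P[1]-P[0])>np.linalg.norm(P[2]-P[1]) else P[2]-P[1]
        print(st[i,4],"px",np.round(c,0),"centre",c0.round(1),"len",np.linalg.norm(e).round(1),"yaw",np.arctan2(e[1],e[0]).round(3))
E
python3 - <<'E'
from h import *
handle();go([545,-10,220],1.17)
E
```

```text
574 px [285. 234.] centre [537.9 -21.  106. ] len 62.3 yaw 1.134
265 px [419. 159.] centre [731.4   9.6 106. ] len 37.9 yaw -1.464
57 px [287. 198.] centre [558.8  24.5 106. ] len 15.5 yaw -0.373
29 px [405. 346.] centre [ 638.5 -241.   106. ] len 23.3 yaw -1.275
shift mm [-64.4   9.9 181.6] turn(after) 0.03 yaw now 1.2 tilt [-0. -0. -1.]
```

Emit:
arm_command(
  series=[
    {"linear":[-0.02,0.003,0.02],"turn":0.05},
    {"linear":[-0.02,0.003,0.03],"turn":0},
    {"linear":[-0.02,0.003,0.035],"turn":0},
    {"linear":[-0.004,0.0,0.035],"turn":0},
    {"linear":[0,0,0.035],"turn":0},
    {"linear":[0,0,0.025],"turn":0},
    {"linear":[0,0,0],"turn":0},
    {"linear":[0,0,0],"turn":0},
  ],
  jaw=0.15,
)

```text
t: 3.95
ee_pos: [542.6, -8.8, 222.1]
orientation: [-2.635, -1.71, 0.0]
ft_force: [1.7, 0.1, 0.5]
width: 50.5
grasp_force: 0.0
```

```bash
python3 - <<'E'
from h import *
from workcell import ctrl
handle();go([543,-11,113],1.15)
w=ctrl.get_image("wrist");cv2.imwrite("pics/w2.png",cv2.resize(w["frame"],(800,600)));pickle.dump(w,open("w2.pkl","wb"))
E
```

```text
1719 px [280. 227.] centre [538.2 -21.2 106. ] len 62.7 yaw 1.143
821 px [487. 102.] centre [710.8   4.1 106. ] len 34.5 yaw -1.458
147 px [281. 164.] centre [558.8  24.1 106. ] len 16.3 yaw -0.421
64 px [472.  68.] centre [708.   30.2 106. ] len 11.7 yaw 0.042
shift mm [ -2.2   0.5 109.9] turn(after) 0.001 yaw now 1.151 tilt [ 0.002 -0.    -1.   ]
```

View pics/w2.png

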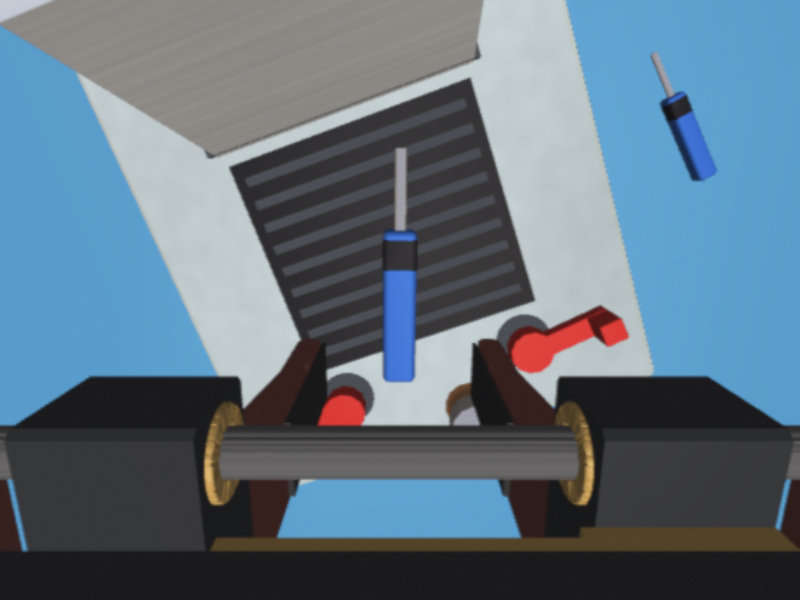

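The driver is centred between the fingers, with its handle at (400,232)–(400,382) and the hubs and jar clear of them. I'm descending now.

Emit:
arm_command(
  series=[
    {"linear":[-0.001,0,0.03],"turn":0},
    {"linear":[-0.001,0,0.03],"turn":0},
    {"linear":[0,0,0.025],"turn":0},
    {"linear":[0,0,0.015],"turn":0},
    {"linear":[0,0,0.008],"turn":0},
    {"linear":[0,0,0],"turn":0},
    {"linear":[0,0,0],"turn":0},
  ],
)

```text
t: 4.75
ee_pos: [542.5, -10.6, 114.9]
orientation: [2.634, 1.71, 0.003]
ft_force: [-0.1, -0.5, -0.5]
width: 50.4
grasp_force: 0.0
```

Emit:
arm_command(
  series=[
    {"linear":[0,0,0],"turn":0},
    {"linear":[0,0,0],"turn":0},
    {"linear":[0,0,0],"turn":0},
    {"linear":[0,0,0],"turn":0},
    {"linear":[0,0,0],"turn":0},
    {"linear":[0,0,0],"turn":0},
  ],
  jaw=-1,
)

```text
t: 5.35
ee_pos: [541.8, -10.7, 113.9]
orientation: [2.635, 1.711, 0.001]
ft_force: [-0.6, 0.0, 3.1]
width: 17.8
grasp_force: 30.0
```

Emit:
arm_command(
  series=[
    {"linear":[0,0,-0.015],"turn":0},
    {"linear":[0,0,-0.03],"turn":0},
    {"linear":[0,0,-0.04],"turn":0},
    {"linear":[0,0,-0.04],"turn":0},
    {"linear":[-0.02,0.003,-0.025],"turn":0},
    {"linear":[-0.035,0.005,0],"turn":0},
    {"linear":[-0.04,0.005,0],"turn":0},
    {"linear":[-0.04,0.005,0],"turn":0},
    {"linear":[-0.04,0.005,0],"turn":0},
    {"linear":[-0.04,0.005,0],"turn":0},
  ],
)

```text
t: 6.35
ee_pos: [478.8, -219.7, 263.5]
orientation: [-2.634, -1.711, 0.0]
ft_force: [1.0, -0.2, -1.4]
width: 17.8
grasp_force: 30.0
```

Emit:
arm_command(
  series=[
    {"linear":[-0.04,0.005,0],"turn":0},
    {"linear":[-0.04,0.005,0],"turn":0},
    {"linear":[-0.03,0.005,0],"turn":0},
    {"linear":[-0.01,0.001,0],"turn":0.1},
    {"linear":[0,0,0],"turn":0.14},
    {"linear":[0,0,0],"turn":0.14},
    {"linear":[0,0,0],"turn":0.14},
    {"linear":[0,0,0],"turn":0.14},
    {"linear":[0,0,0],"turn":0.14},
    {"linear":[0,0,0],"turn":0.14},
  ],
)

```text
t: 7.35
ee_pos: [445.2, -334.4, 263.3]
orientation: [-3.124, -0.323, 0.001]
ft_force: [-0.1, 0.5, -1.1]
width: 17.7
grasp_force: 30.0
```

Emit:
arm_command(
  series=[
    {"linear":[0,0,0],"turn":0.14},
    {"linear":[0,0,0],"turn":0.14},
    {"linear":[0,0,0],"turn":0},
    {"linear":[0,0,0],"turn":0},
  ],
)

```text
t: 7.75
ee_pos: [445.3, -334.4, 263.5]
orientation: [-3.14, 0.101, 0.001]
ft_force: [0.5, 0.1, -1.0]
width: 17.9
grasp_force: 30.0
```

```bash
python3 - <<'E'
from h import *
from workcell import ctrl
go([445,-335,260],-.08)
w=ctrl.get_image("wrist");cv2.imwrite("pics/w3.png",cv2.resize(w["frame"],(800,600)));pickle.dump(w,open("w3.pkl","wb"))
E
```

```text
shift mm [-0.3  0.6  3.5] turn(after) 0.015 yaw now -0.065 tilt [-0.  0. -1.]
```

View pics/w3.png

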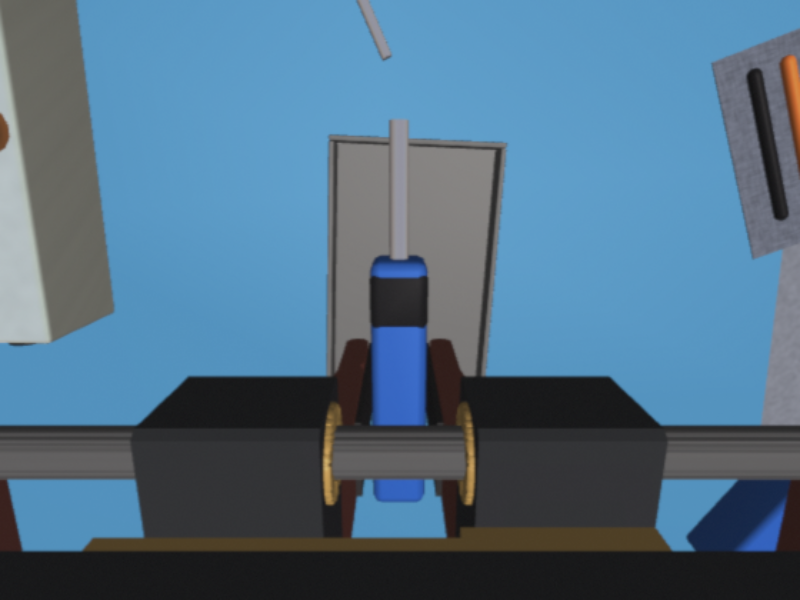

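Tray far rim corners are at (330,135) and (506,143); I'm computing its pose from those.

```bash
python3 - <<'E'
from h import *
w=pickle.load(open("w3.pkl","rb"));q=lambda x,y:np.array([(x+.5)/800*560-.5,(y+.5)/600*420-.5])
a,b=ray(w,q(330,135),30),ray(w,q(506,143),30);e=a-b;print(a,b,np.linalg.norm(e),"yaw",np.arctan2(e[1],e[0])-np.pi/2)
yaw=np.arctan2(e[1],e[0])-np.pi/2;n=np.array([np.cos(yaw),np.sin(yaw)]);c=(a+b)[:2]/2-100*n;print("tray centre",c)
g=c-21*n;print(g);go([g[0],g[1],60],yaw)
E
```

```text
[ 542.71809598 -290.62614954   30.        ] [ 528.84154086 -417.54312397   30.        ] 127.67332211731639 yaw -0.10890311263585217
tray centre [ 436.37222698 -343.21583904]
[ 415.49663278 -340.93339152]
shift mm [-29.3   8.5 203.5] turn(after) 0.044 yaw now -0.065 tilt [-0.  0. -1.]
```

Emit:
arm_command(
  series=[
    {"linear":[-0.015,0.004,0.03],"turn":0.04},
    {"linear":[-0.014,0.004,0.04],"turn":0},
    {"linear":[0,0,0.04],"turn":0},
    {"linear":[0,0,0.04],"turn":0},
    {"linear":[0,0,0.035],"turn":0},
    {"linear":[0,0,0.02],"turn":0},
    {"linear":[0,0,0.012],"turn":0},
    {"linear":[0,0,0.008],"turn":0},
    {"linear":[0,0,0.003],"turn":0},
    {"linear":[0,0,0],"turn":0},
  ],
)

```text
t: 8.8
ee_pos: [416.3, -340.3, 36.1]
orientation: [3.136, -0.169, 0.001]
ft_force: [0.2, 0.2, -0.4]
width: 17.7
grasp_force: 30.0
```

Emit:
arm_command(
  series=[
    {"linear":[0,0,0.003],"turn":0},
    {"linear":[0,0,0.002],"turn":0},
    {"linear":[0,0,0],"turn":0},
  ],
)

```text
t: 9.1
ee_pos: [416.0, -340.1, 30.9]
orientation: [3.137, -0.17, 0.001]
ft_force: [-0.2, 0.4, -1.1]
width: 18.0
grasp_force: 30.0
```

Emit:
arm_command(
  series=[
    {"linear":[0,0,0.002],"turn":0},
    {"linear":[0,0,0.001],"turn":0},
    {"linear":[0,0,0],"turn":0},
  ],
)

```text
t: 9.4
ee_pos: [415.9, -340.0, 27.9]
orientation: [3.137, -0.17, 0.0]
ft_force: [-0.7, 0.5, 3.2]
width: 17.4
grasp_force: 30.0
```

Emit:
arm_command(
  series=[
    {"linear":[0,0,0],"turn":0},
    {"linear":[0,0,0],"turn":0},
    {"linear":[0,0,0],"turn":0},
    {"linear":[0,0,-0.01],"turn":0},
    {"linear":[0,0,-0.03],"turn":0},
    {"linear":[0,0,-0.04],"turn":0},
    {"linear":[0,0,-0.04],"turn":0},
    {"linear":[0,0,-0.04],"turn":0},
    {"linear":[0,0,-0.04],"turn":0},
    {"linear":[0,0,-0.04],"turn":-0.1},
  ],
  jaw=-0.1,
)

```text
t: 10.4
ee_pos: [415.5, -339.7, 270.2]
orientation: [3.141, -0.011, 0.001]
ft_force: [0.9, -0.3, -0.7]
width: 39.1
grasp_force: 0.0
```

```bash
python3 - <<'E'
from h import *
handle(18)
from workcell import ctrl
w=ctrl.get_image("wrist");cv2.imwrite("pics/w4.png",cv2.resize(w["frame"],(800,600)));pickle.dump(w,open("w4.pkl","wb"))
E
```

```text
1287 px [532. 358.] centre [ 178.7 -670.1   18. ] len 77.4 yaw -0.041
761 px [278. 192.] centre [ 403.9 -338.3   18. ] len 63.7 yaw -0.111
53 px [283. 149.] centre [ 452.9 -343.8   18. ] len 14.9 yaw -1.719
```

View pics/w4.png

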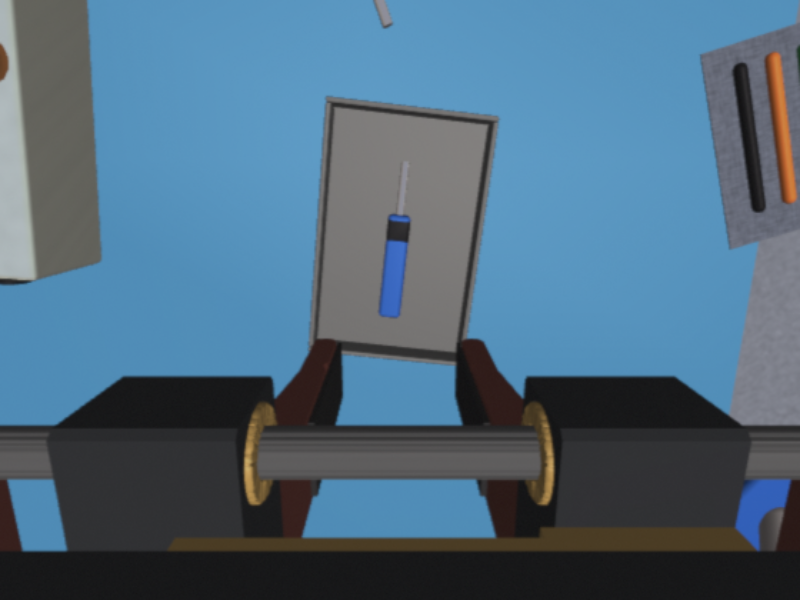

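The driver lies well inside the tray, spanning (390,315) to (405,160). Next I swing over behind the hatch.

Emit:
arm_command(
  series=[
    {"linear":[0,0,-0.03],"turn":-0.14},
    {"linear":[0,0,-0.03],"turn":-0.14},
    {"linear":[0,0,-0.015],"turn":-0.14},
    {"linear":[0,0,0],"turn":-0.14},
    {"linear":[0,0,0],"turn":-0.14},
    {"linear":[0,0,0],"turn":-0.14},
    {"linear":[0,0,0],"turn":-0.14},
    {"linear":[0,0,0],"turn":-0.14},
    {"linear":[0,0,0],"turn":-0.14},
    {"linear":[0,0,0],"turn":-0.14},
  ],
  jaw=-1,
)

```text
t: 11.5
ee_pos: [415.5, -339.6, 342.2]
orientation: [-2.405, -2.019, 0.0]
ft_force: [-0.6, 0.1, 0.2]
width: 0.5
grasp_force: 0.0
```

Emit:
arm_command(
  series=[
    {"linear":[0.02,0.004,0],"turn":-0.08},
    {"linear":[0.04,0.008,0],"turn":0},
    {"linear":[0.04,0.008,0],"turn":0},
    {"linear":[0.04,0.008,0],"turn":0},
    {"linear":[0.04,0.008,0],"turn":0},
    {"linear":[0.04,0.008,0],"turn":0},
    {"linear":[0.04,0.008,0],"turn":0},
    {"linear":[0.04,0.008,0],"turn":0},
    {"linear":[0.04,0.008,0],"turn":0},
    {"linear":[0.04,0.008,0],"turn":0},
  ],
)

```text
t: 12.5
ee_pos: [530.3, 31.8, 342.4]
orientation: [-2.329, -2.108, 0.001]
ft_force: [-0.2, 0.1, 0.4]
width: 0.5
grasp_force: 0.0
```

```bash
cat >> h.py <<'E'
U=[552.4,26.4,-.084]
def gou(x,y,z,yaw=np.pi/2): P=W(U,(x,y,z))[0];print((x,y,z),P.round(1));go(P,yaw+U[2])
E
python3 -c "
from h import *
gou(0,150,345);gou(0,150,219)"
```

```text
(0, 150, 345) [565.  175.9 345. ]
shift mm [146.8  20.2  -2.6] turn(after) -0.016 yaw now 1.471 tilt [-0.001 -0.    -1.   ]
(0, 150, 219) [565.  175.9 219. ]
shift mm [146.8  20.2 123.4] turn(after) -0.016 yaw now 1.471 tilt [-0.001 -0.    -1.   ]
```

Emit:
arm_command(
  series=[
    {"linear":[0.04,0.005,0],"turn":-0.016},
    {"linear":[0.04,0.005,0],"turn":0},
    {"linear":[0.04,0.005,0],"turn":0},
    {"linear":[0.027,0.005,0],"turn":0},
    {"linear":[0,0,0.03],"turn":0},
    {"linear":[0,0,0.04],"turn":0},
    {"linear":[0,0,0.04],"turn":0},
    {"linear":[0,0,0.02],"turn":0},
    {"linear":[0,0,0],"turn":0},
  ],
)

```text
t: 13.4
ee_pos: [560.8, 174.1, 209.1]
orientation: [-2.31, -2.125, 0.01]
ft_force: [0.1, 0.5, 0.5]
width: 0.4
grasp_force: 0.0
```

```bash
python3 - <<'E'
from h import *
gou(0,84,212)
# follow path: TCP (y,z) for corner at r=112, finger half width 10, tip 19, 4mm into the face
p=None
for a in np.arange(1.6,-0.01,-.16):
    y=66-112*np.cos(a)+4*np.sin(a)+10; z=90+112*np.sin(a)+4*np.cos(a)+19
    if p is not None: print(round(a,2),"y,z",round(y),round(z),"dx,dz(tool mm)",round(y-p[0],1),round(p[1]-z,1))
    p=(y,z)
E
```

```text
(0, 84, 212) [559.4 110.1 212. ]
shift mm [-63.9   4.   -2.7] turn(after) 0.001 yaw now 1.487 tilt [-0.007 -0.002 -1.   ]
1.44 y,z 65 221 dx,dz(tool mm) -17.9 0.3
1.28 y,z 48 217 dx,dz(tool mm) -17.6 3.1
1.12 y,z 31 212 dx,dz(tool mm) -16.9 5.9
0.96 y,z 15 203 dx,dz(tool mm) -15.8 8.5
0.8 y,z 1 192 dx,dz(tool mm) -14.2 10.9
0.64 y,z -11 179 dx,dz(tool mm) -12.3 13.0
0.48 y,z -21 164 dx,dz(tool mm) -10.1 14.8
0.32 y,z -29 148 dx,dz(tool mm) -7.6 16.2
0.16 y,z -34 131 dx,dz(tool mm) -4.9 17.2
0.0 y,z -36 113 dx,dz(tool mm) -2.1 17.8
```

Emit:
arm_command(
  series=[
    {"linear":[-0.01,0.002,0],"turn":0},
    {"linear":[-0.01,0.002,0],"turn":0},
    {"linear":[-0.01,0,0],"turn":0},
    {"linear":[-0.01,0,0],"turn":0},
    {"linear":[-0.01,0,0],"turn":0},
    {"linear":[-0.01,0,-0.005],"turn":0},
    {"linear":[-0.004,0,-0.005],"turn":0},
    {"linear":[0,0,0],"turn":0},
  ],
)

```text
t: 14.2
ee_pos: [562.3, 109.9, 223.6]
orientation: [2.312, 2.126, 0.001]
ft_force: [0.0, -0.9, -0.1]
width: 0.2
grasp_force: 0.0
```

Emit:
arm_command(
  series=[
    {"linear":[-0.009,0,0],"turn":0},
    {"linear":[-0.009,0,0],"turn":0},
    {"linear":[-0.009,0,0.001],"turn":0},
    {"linear":[-0.009,0,0.002],"turn":0},
    {"linear":[-0.009,0,0.003],"turn":0},
    {"linear":[-0.008,0,0.003],"turn":0},
    {"linear":[-0.008,0,0.004],"turn":0},
    {"linear":[-0.008,0,0.004],"turn":0},
  ],
)

```text
t: 15.0
ee_pos: [556.1, 41.2, 205.2]
orientation: [-2.312, -2.127, 0.001]
ft_force: [0.5, 1.5, 0.2]
width: 0.2
grasp_force: 0.6
```

```bash
python3 - <<'E'
from h import *
from workcell import ctrl
gou(0,1,192)
w=ctrl.get_image("side");s=ctrl.get_image("scene")
c=np.hstack([cv2.resize(w["frame"][130:320,190:370],(400,422)),cv2.resize(s["frame"][130:320,220:400],(400,422))]);cv2.imwrite("pics/c1.png",c)
E
```

```text
(0, 1, 192) [552.5  27.4 192. ]
shift mm [-14.1  -2.4  13.2] turn(after) 0.001 yaw now 1.488 tilt [-0. -0. -1.]
```

View pics/c1.png

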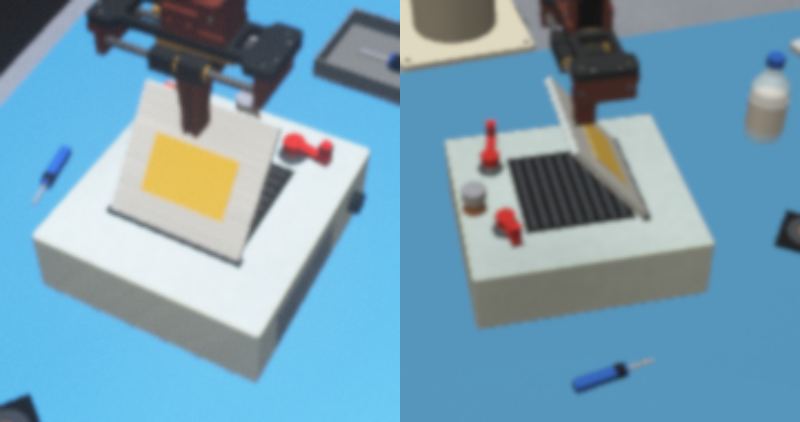

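The hatch is about 55° open, with the closed fingers pushing from behind at (190,125). I'll keep following the arc.

Emit:
arm_command(
  series=[
    {"linear":[-0.007,-0.001,0.006],"turn":0},
    {"linear":[-0.007,-0.001,0.007],"turn":0},
    {"linear":[-0.006,0,0.006],"turn":0},
    {"linear":[-0.006,0,0.007],"turn":0},
    {"linear":[-0.005,0,0.007],"turn":0},
    {"linear":[-0.005,0,0.008],"turn":0},
    {"linear":[-0.004,0,0.008],"turn":0},
    {"linear":[-0.004,0,0.008],"turn":0},
    {"linear":[-0.003,0,0.008],"turn":0},
    {"linear":[-0.002,0,0.008],"turn":0},
  ],
)

```text
t: 16.1
ee_pos: [550.1, -7.0, 131.9]
orientation: [-2.312, -2.127, 0.0]
ft_force: [-0.0, 0.9, 0.8]
width: 0.3
grasp_force: 0.3
```

Emit:
arm_command(
  series=[
    {"linear":[-0.001,0,0.007],"turn":0},
    {"linear":[0,0,0.005],"turn":0},
    {"linear":[0,0,0.003],"turn":0},
    {"linear":[0,0,0.001],"turn":0},
    {"linear":[0,0,0],"turn":0},
  ],
)

```text
t: 16.6
ee_pos: [550.0, -7.8, 117.7]
orientation: [-2.311, -2.128, 0.001]
ft_force: [-4.8, -1.0, 11.8]
width: 0.6
grasp_force: 6.2
```

Emit:
arm_command(
  series=[
    {"linear":[0,0,0.001],"turn":0},
    {"linear":[0,0,0],"turn":0},
    {"linear":[0,0,0],"turn":0},
  ],
)

```text
t: 16.9
ee_pos: [550.0, -7.7, 117.6]
orientation: [2.311, 2.128, -0.0]
ft_force: [-7.9, -1.2, 21.3]
width: 0.1
grasp_force: 10.6
```

```bash
python3 - <<'E'
from h import *
w=pickle.load(open("w2.pkl","rb"))
from workcell import ctrl
c=R.from_matrix(np.eye(3))
q=lambda x,y:np.array([(x+.5)/800*560-.5,(y+.5)/600*420-.5])
def inv(P):return W([0,0,-U[2]],P-np.r_[U[:2],0])[0].round(1)
for n,px,z in(("farhub",(532,351),113),("fartab top",(614,329),131),("grille-68,60",(231,167),90),("grille68,60",(470,79),90),("68,-66",(533,300),90)): print(n,ray(w,q(*px),z).round(1),inv(ray(w,q(*px),z)))
gou(-68,-110,200,0)
E
```

```text
farhub [598.4 -61.6 113. ] [ 53.2 -83.9 113. ]
fartab top [637.5 -59.4 131. ] [ 92.  -78.4 131. ]
grille-68,60 [489.8  92.6  90. ] [-67.9  60.7  90. ]
grille68,60 [623.7  80.8  90. ] [66.5 60.2 90. ]
68,-66 [612.4 -43.1  90. ] [ 65.6 -64.2  90. ]
(-68, -110, 200) [475.4 -77.5 200. ]
shift mm [-75.7 -68.6 -82.3] turn(after) 1.572 yaw now 1.488 tilt [-0. -0. -1.]
```

Emit:
arm_command(
  series=[
    {"linear":[0,0,-0.01],"turn":0},
    {"linear":[0,0,-0.03],"turn":0},
    {"linear":[0,0,-0.04],"turn":0},
    {"linear":[-0.02,-0.03,0],"turn":-0.1},
    {"linear":[-0.02,-0.03,0],"turn":0},
    {"linear":[-0.02,-0.025,0],"turn":0},
    {"linear":[0,0,0],"turn":0},
  ],
)

```text
t: 17.6
ee_pos: [461.4, -67.1, 195.7]
orientation: [-2.203, -2.237, 0.002]
ft_force: [-0.2, -0.4, -0.0]
width: 0.7
grasp_force: 0.0
```

```bash
python3 - <<'E'
from h import *
gou(-92.2,-106.8,136,np.pi/2+.1)
from workcell import ctrl
s=ctrl.get_image("scene");d=ctrl.get_image("side")
c=np.hstack([cv2.resize(d["frame"][150:300,200:365],(400,364),interpolation=2),cv2.resize(s["frame"][150:300,220:385],(400,364),interpolation=2)]);cv2.imwrite("pics/c2.png",c)
E
```

```text
(-92.2, -106.8, 136) [451.6 -72.3 136. ]
shift mm [-5.  -9.8 59.7] turn(after) -0.001 yaw now 1.586 tilt [-0.002 -0.    -1.   ]
```

View pics/c2.png

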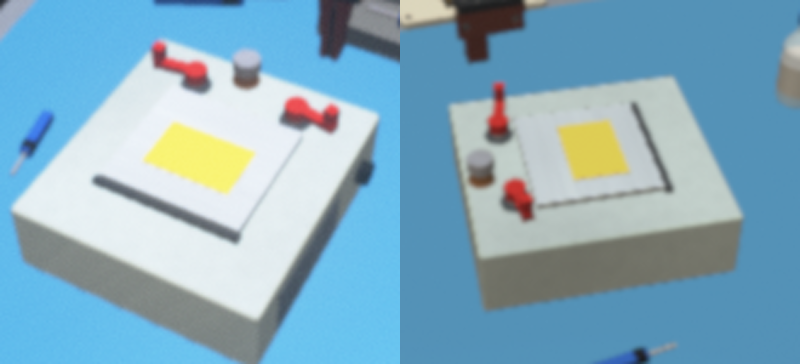

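The hatch lies flat on the deck and both latches are still unlocked. Picture views are used up, so I'll check the rest with numbers.

Emit:
arm_command(
  series=[
    {"linear":[-0.005,-0.01,0.01],"turn":0},
    {"linear":[0,0,0.025],"turn":0},
    {"linear":[0,0,0.02],"turn":0},
    {"linear":[0,0,0.005],"turn":0},
    {"linear":[0,0,0],"turn":0},
  ],
)

```text
t: 18.2
ee_pos: [453.9, -70.9, 134.7]
orientation: [-2.2, -2.24, 0.002]
ft_force: [-0.4, 0.0, 0.3]
width: 0.7
grasp_force: 0.0
```

Emit:
arm_command(
  series=[
    {"linear":[0.004,-0.0014,0],"turn":0.1},
    {"linear":[0.004,-0.0014,0],"turn":0.1},
    {"linear":[0.004,-0.0014,0],"turn":0.1},
    {"linear":[0.004,-0.0014,0],"turn":0.1},
    {"linear":[0.004,-0.0014,0],"turn":0.1},
    {"linear":[0.004,-0.0014,0],"turn":0.1},
    {"linear":[0.004,-0.0014,0],"turn":0.1},
    {"linear":[0.004,-0.0014,0],"turn":0.1},
  ],
)

```text
t: 19.0
ee_pos: [455.4, -38.5, 136.6]
orientation: [2.901, 1.2, 0.003]
ft_force: [0.7, -3.7, -1.2]
width: 0.2
grasp_force: 2.0
```

```bash
cat >> h.py <<'E'
def latch(s,th): # s=-1 near, +1 far: finger pose for latch angle th
    x=s*(55+39*np.cos(th)+16*np.sin(th));y=-87+39*np.sin(th)-16*np.cos(th)
    gou(x,y,136,np.pi/2+s*th)
E
python3 -c "
from h import *
latch(-1,.7)"
```

```text
(np.float64(-95.13632829989811), np.float64(-74.11298519428186), 136) [451.4 -39.5 136. ]
shift mm [-3.5 -2.1  0.6] turn(after) -0.002 yaw now 0.784 tilt [ 0.002 -0.001 -1.   ]
```

Emit:
arm_command(
  series=[
    {"linear":[0.004,-0.0024,0],"turn":0.1},
    {"linear":[0.004,-0.0024,0],"turn":0.1},
    {"linear":[0.004,-0.0014,0],"turn":0.1},
    {"linear":[0.004,-0.0014,0],"turn":0.1},
    {"linear":[0.004,-0.0014,0],"turn":0.1},
    {"linear":[0.004,-0.0014,0],"turn":0.1},
    {"linear":[0.004,-0.0014,0],"turn":0.1},
  ],
)

```text
t: 19.7
ee_pos: [473.3, -15.2, 136.5]
orientation: [3.139, 0.132, 0.002]
ft_force: [-1.1, -0.4, -0.4]
width: 0.6
grasp_force: 0.5
```

```bash
python3 -c "
from h import *
latch(-1,1.5)"
```

```text
(np.float64(-73.71867065070528), np.float64(-49.22949074912512), 136) [474.8 -16.5 136. ]
shift mm [1.4 1.4 0.5] turn(after) 0.097 yaw now 0.084 tilt [ 0.001 -0.    -1.   ]
```

Emit:
arm_command(
  series=[
    {"linear":[0.003,0,0],"turn":0.08},
    {"linear":[0.002,0,0],"turn":0.0},
    {"linear":[0,0,0],"turn":0},
  ],
)

```text
t: 20.0
ee_pos: [477.1, -14.9, 136.0]
orientation: [-3.141, -0.016, 0.002]
ft_force: [-3.9, -0.3, 2.5]
width: 0.7
grasp_force: 1.9
```

Emit:
arm_command(
  series=[
    {"linear":[0.002,0,0],"turn":0},
    {"linear":[0,0,0],"turn":0.0},
  ],
)

```text
t: 20.2
ee_pos: [477.7, -14.8, 135.7]
orientation: [-3.141, -0.015, 0.007]
ft_force: [-7.8, 1.1, 7.2]
width: 0.3
grasp_force: 4.0
```

Emit:
arm_command(
  series=[
    {"linear":[-0.006,0,0],"turn":0},
    {"linear":[-0.008,0,-0.01],"turn":0},
    {"linear":[0,0,-0.03],"turn":0},
    {"linear":[0,0,-0.03],"turn":-0.14},
    {"linear":[0,0,0],"turn":-0.14},
    {"linear":[0,0,0],"turn":-0.14},
    {"linear":[0,0,0],"turn":-0.14},
    {"linear":[0,0,0],"turn":-0.14},
    {"linear":[0,0,0],"turn":-0.14},
    {"linear":[0,0,0],"turn":-0.14},
  ],
)

```text
t: 21.2
ee_pos: [466.0, -15.4, 206.7]
orientation: [2.76, 1.498, 0.003]
ft_force: [-0.9, 0.1, 0.1]
width: 0.6
grasp_force: 0.0
```

Emit:
arm_command(
  series=[
    {"linear":[0,0,0],"turn":-0.14},
    {"linear":[0,0,0],"turn":-0.14},
    {"linear":[0,0,0],"turn":-0.14},
    {"linear":[0,0,0],"turn":-0.1},
    {"linear":[0,0,0],"turn":0},
  ],
)

```text
t: 21.7
ee_pos: [465.9, -15.4, 206.6]
orientation: [2.288, 2.151, 0.002]
ft_force: [0.1, -0.4, -0.5]
width: 0.6
grasp_force: 0.0
```

```bash
cat >> h.py <<'E'
def lchk():
    from workcell import ctrl
    for n in("side","scene"):
        im=ctrl.get_image(n);f=cv2.cvtColor(im["frame"],cv2.COLOR_BGR2HSV)
        m=cv2.inRange(f,(0,150,70),(6,255,255))|cv2.inRange(f,(174,150,70),(179,255,255))
        for s in(-1,1):
            best=[]
            for th in np.arange(0,1.66,.04):
                for dz in(0,-5):
                    def box(x0,x1,y0,y1,z0,z1): # radial x, tangential y
                        P=np.array([(x,y,z) for x in(x0,x1) for y in(y0,y1) for z in(z0,z1)],float)
                        X=s*(55+P[:,0]*np.cos(th)-P[:,1]*np.sin(th));Y=-87+P[:,0]*np.sin(th)+P[:,1]*np.cos(th)
                        return cv2.convexHull(np.round(proj(im,W(U,np.c_[X,Y,P[:,2]+dz]))*16).astype(np.int32))
                    k=np.zeros(m.shape,np.uint8)
                    for b in((0,45,-6,6,104,113),(33,45,-6,6,113,131),(-11,11,-11,11,100,114)): cv2.fillConvexPoly(k,b,255,8,4)
                    c=proj(im,W(U,[(s*60,-75,110)]))[0].astype(int)
                    R0=np.zeros_like(k);cv2.circle(R0,c.tolist(),24,255,-1);mm=m&R0
                    best.append(((k&mm).astype(bool).sum()/((k|mm)>0).sum(),th,dz))
            best.sort(reverse=True);print(n,s,[tuple(np.round(b,2).tolist()) for b in best[:4]])
E
python3 -c "
from h import *
lchk();gou(0,-60,200);gou(92.2,-106.8,136,np.pi/2-.1)"
```

```text
Traceback (most recent call last):
  File "h.py", line 45, in lchk
    for b in((0,45,-6,6,104,113),(33,45,-6,6,113,131),(-11,11,-11,11,100,114)): cv2.fillConvexPoly(k,b,255,8,4)
                                                                                ~~~~~~~~~~~~~~~~~~^^^^^^^^^^^^^
cv2.error: OpenCV(4.12.0) /io/opencv/modules/imgproc/src/drawing.cpp:2404: error: (-215:Assertion failed) points.checkVector(2, CV_32S) >= 0 in function 'fillConvexPoly'
```

```bash
sed -i 's/fillConvexPoly(k,b,255/fillConvexPoly(k,box(*b),255/' h.py; python3 -c "
from h import *
lchk();gou(92.2,-106.8,136,np.pi/2-.1)"
```

```text
side -1 [(0.31, 1.48, 0.0), (0.3, 1.4, 0.0), (0.3, 1.48, -5.0), (0.3, 1.36, 0.0)]
side 1 [(0.25, 0.36, 0.0), (0.25, 0.2, 0.0), (0.25, 0.08, -5.0), (0.25, 0.04, -5.0)]
scene -1 [(0.38, 1.64, -5.0), (0.38, 1.56, -5.0), (0.38, 1.52, -5.0), (0.38, 1.48, -5.0)]
scene 1 [(0.46, 0.0, 0.0), (0.45, 0.0, -5.0), (0.45, 0.08, -5.0), (0.45, 0.04, -5.0)]
(92.2, -106.8, 136) [635.3 -87.8 136. ]
shift mm [-61.2 173.8  70.4] turn(after) 0.119 yaw now 1.506 tilt [ 0.001 -0.    -1.   ]
```

Emit:
arm_command(
  series=[
    {"linear":[-0.012,0.03,0],"turn":0},
    {"linear":[-0.012,0.035,0],"turn":0},
    {"linear":[-0.012,0.035,0],"turn":0},
    {"linear":[-0.012,0.035,0],"turn":0},
    {"linear":[-0.013,0.039,0],"turn":0.12},
    {"linear":[0,0,0.02],"turn":0},
    {"linear":[0,0,0.02],"turn":0},
    {"linear":[0,0,0],"turn":0},
    {"linear":[0,0,0],"turn":0},
  ],
)

```text
t: 22.75
ee_pos: [635.3, -87.0, 165.7]
orientation: [-2.416, -2.008, 0.001]
ft_force: [-0.6, 0.5, 0.6]
width: 0.8
grasp_force: 0.0
```

```bash
python3 -c "
from h import *
latch(1,-.1)"
```

```text
(np.float64(92.20782777949375), np.float64(-106.81356989367471), 136) [635.3 -87.8 136. ]
shift mm [-0.7  0.2 29.7] turn(after) 0.0 yaw now 1.387 tilt [-0.001  0.    -1.   ]
```

Emit:
arm_command(
  series=[
    {"linear":[0,0,0.02],"turn":0},
    {"linear":[0,0,0.01],"turn":0},
    {"linear":[0.004,0.0014,0],"turn":-0.1},
    {"linear":[0.004,0.0014,0],"turn":-0.1},
    {"linear":[0.004,0.0014,0],"turn":-0.1},
    {"linear":[0.004,0.0014,0],"turn":-0.1},
    {"linear":[0.004,0.0014,0],"turn":-0.1},
    {"linear":[0.004,0.0014,0],"turn":-0.1},
    {"linear":[0.004,0.0014,0],"turn":-0.1},
    {"linear":[0.004,0.0014,0],"turn":-0.1},
  ],
)

```text
t: 23.75
ee_pos: [641.6, -54.7, 136.6]
orientation: [1.436, 2.792, 0.0]
ft_force: [1.4, -0.2, -0.7]
width: 0.4
grasp_force: 0.9
```

```bash
python3 -c "
from h import *
latch(1,.7)"
```

```text
(np.float64(95.13632829989811), np.float64(-74.11298519428186), 136) [641.  -55.4 136. ]
shift mm [-0.2 -0.9  0.6] turn(after) 0.005 yaw now 2.192 tilt [ 0.002 -0.001 -1.   ]
```

Emit:
arm_command(
  series=[
    {"linear":[0.004,0.0014,0],"turn":-0.1},
    {"linear":[0.004,0.0014,0],"turn":-0.1},
    {"linear":[0.004,0.0014,0],"turn":-0.1},
    {"linear":[0.004,0.0014,0],"turn":-0.1},
    {"linear":[0.004,0.0014,0],"turn":-0.1},
    {"linear":[0.004,0.0014,0],"turn":-0.1},
    {"linear":[0.004,0.0014,0],"turn":-0.1},
    {"linear":[0.004,0.0014,0],"turn":-0.1},
  ],
)

```text
t: 24.55
ee_pos: [622.4, -27.6, 137.0]
orientation: [0.235, 3.13, 0.0]
ft_force: [0.8, 0.2, 0.5]
width: 0.8
grasp_force: 0.4
```

Emit:
arm_command(
  series=[
    {"linear":[0.003,0,0],"turn":0},
    {"linear":[0.0,0,0],"turn":0},
  ],
)

```text
t: 24.75
ee_pos: [618.7, -27.3, 136.4]
orientation: [0.245, 3.131, 0.0]
ft_force: [-0.4, 0.2, 1.3]
width: 0.7
grasp_force: 0.2
```

```bash
python3 -c "
from h import *
latch(1,1.57)"
```

```text
(np.float64(71.03105166862795), np.float64(-48.01275359303018), 136) [619.2 -27.4 136. ]
shift mm [-0.4 -0.1  0.4] turn(after) -0.072 yaw now 2.985 tilt [ 0.001 -0.    -1.   ]
```

Emit:
arm_command(
  series=[
    {"linear":[0.002,0,0],"turn":-0.07},
    {"linear":[0.0,0,0],"turn":0},
  ],
)

```text
t: 24.95
ee_pos: [617.4, -27.1, 136.3]
orientation: [0.134, 3.137, 0.0]
ft_force: [2.1, 2.0, -0.4]
width: 0.1
grasp_force: 0.9
```

Emit:
arm_command(
  series=[
    {"linear":[0.002,0,0],"turn":0},
    {"linear":[0.0,0,0],"turn":0},
  ],
)

```text
t: 25.15
ee_pos: [616.6, -27.1, 136.5]
orientation: [0.136, 3.134, -0.0]
ft_force: [6.5, -0.1, -1.5]
width: 0.7
grasp_force: 3.1
```

Emit:
arm_command(
  series=[
    {"linear":[-0.006,0,0],"turn":0},
    {"linear":[-0.004,0,-0.01],"turn":0},
    {"linear":[0,0,-0.02],"turn":0},
    {"linear":[0.015,0,0],"turn":0},
    {"linear":[0.01,0,0],"turn":0},
    {"linear":[0,0,0.01],"turn":0},
    {"linear":[0,0,0.006],"turn":0},
    {"linear":[0,0,0],"turn":0},
  ],
)

```text
t: 25.95
ee_pos: [599.1, -25.7, 148.0]
orientation: [-0.132, -3.136, -0.0]
ft_force: [0.1, -0.2, -0.5]
width: 0.8
grasp_force: 0.0
```

Emit:
arm_command(
  series=[
    {"linear":[0,0,0.003],"turn":0},
    {"linear":[0,0,0],"turn":0},
  ],
)

```text
t: 26.15
ee_pos: [599.7, -25.7, 146.1]
orientation: [-0.132, -3.138, 0.0]
ft_force: [-0.6, 0.2, 0.5]
width: 0.4
grasp_force: 0.0
```

Emit:
arm_command(
  series=[
    {"linear":[0,0,0.002],"turn":0},
    {"linear":[0,0,0],"turn":0},
  ],
)

```text
t: 26.35
ee_pos: [600.3, -25.5, 145.2]
orientation: [0.132, 3.138, 0.0]
ft_force: [-1.4, 1.3, 3.2]
width: 0.1
grasp_force: 1.7
```

The far latch has dropped: the tab top is felt at 126 mm. Now the same touch check on the near one.

Emit:
arm_command(
  series=[
    {"linear":[0,0,-0.015],"turn":0},
    {"linear":[0.02,0,-0.01],"turn":0},
    {"linear":[0.03,0,0],"turn":0},
    {"linear":[0.03,0,0],"turn":0},
    {"linear":[0.026,0,0],"turn":0},
    {"linear":[0,0,0.01],"turn":0},
    {"linear":[0,0,0.01],"turn":0},
    {"linear":[0,0,0],"turn":0},
  ],
)

```text
t: 27.15
ee_pos: [494.7, -16.9, 148.8]
orientation: [-0.132, -3.138, -0.0]
ft_force: [0.2, -0.0, 1.5]
width: 0.1
grasp_force: 0.0
```

```bash
python3 -c "
from h import *
gou(-55,-48,145,np.pi)"
```

```text
(-55, -48, 145) [493.6 -16.8 145. ]
shift mm [ 1.1 -0.   3.8] turn(after) 0.0 yaw now 3.058 tilt [-0.001  0.    -1.   ]
```

Emit:
arm_command(
  series=[
    {"linear":[0,0,0.002],"turn":0},
    {"linear":[0,0,0.001],"turn":0},
    {"linear":[0,0,0],"turn":0},
  ],
)

```text
t: 27.45
ee_pos: [494.5, -16.8, 146.5]
orientation: [-0.132, -3.139, 0.0]
ft_force: [-0.2, 0.4, 0.3]
width: 0.3
grasp_force: 0.0
```

Emit:
arm_command(
  series=[
    {"linear":[0,0,0.001],"turn":0},
    {"linear":[0,0,0],"turn":0},
  ],
)

```text
t: 27.65
ee_pos: [494.2, -16.8, 145.7]
orientation: [0.132, 3.139, 0.0]
ft_force: [-0.5, 1.3, -0.1]
width: 0.5
grasp_force: 0.0
```

Emit:
arm_command(
  series=[
    {"linear":[0,0,0.0015],"turn":0},
    {"linear":[0,0,0],"turn":0},
  ],
)

```text
t: 27.85
ee_pos: [494.5, -16.5, 144.8]
orientation: [0.132, 3.138, 0.001]
ft_force: [-1.1, 1.6, 8.2]
width: 0.7
grasp_force: 3.9
```

Both latches are in their detents. I'll retreat and hand in.

Emit:
arm_command(
  series=[
    {"linear":[0,0,-0.01],"turn":0},
    {"linear":[0,0,-0.03],"turn":0},
    {"linear":[0,0,-0.04],"turn":0},
    {"linear":[0,0,-0.04],"turn":0},
    {"linear":[0,0,-0.03],"turn":0},
    {"linear":[0,0,0],"turn":0},
    {"linear":[0,0,0],"turn":0},
    {"linear":[0,0,0],"turn":0},
    {"linear":[0,0,0],"turn":0},
  ],
)

```text
t: 28.75
ee_pos: [493.3, -16.8, 292.8]
orientation: [-0.132, -3.136, 0.0]
ft_force: [0.4, 0.0, 0.4]
width: 0.4
grasp_force: 0.0
```

```bash
python3 -c "
from workcell import ctrl
print(ctrl.get_obs()['ee_pos'],ctrl.close_job())"
```

```text
the job is handed in; nothing more can be done
[493.2598982  -16.78002739 292.81328059] None
```

The job is handed in at about 29 s: the screwdriver is lying in the tray, the hatch is shut, and a fingertip touch confirmed both latches dropped into their detents; the hand-in returned no verdict.

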